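Thread a stripped hub's parts on the holding posts

ROBOT

A 6-joint arm with a two-finger parallel gripper is mounted at the origin on the work surface. World frame = base frame: x ahead of the robot, y to its left, z up, the work surface at z = 0. Lengths are in mm, angles in rad, forces in N, time in s.
With the tool pointing down it reaches from about 300 to 775 mm from the base axis. Payload 14.6 kg.
Tool frame: the origin (TCP) lies at the very end of the fingers, on their centre line; the grasp point (between the pads) lies manip.grip_depth behind it (manip.grip_depth is the distance from the TCP to the grasp point, in mm); x points along the fingers, z is the direction in which the jaws open and shut, and the axes are right-handed (so a half turn about x gives the same grasp; the last joint's range is limited). The gripper opens to 94 mm and grips with 3 to 60 N. Pads are 16 mm wide; open, the fingers measure 119 mm over their backs; the gripper's body (75 mm by 177 mm) begins 78 mm behind the grasp point.
Start: joints at [1.269, 0.3, 1.521, -0, 1.321, -0.067], TCP at [127.955, 534.899, 205.446] pointing down, gripper open.
Joint ranges: [-3.03, 3.03], [-0.79, 2.21], [0.23, 2.52], [-1.04, 4.18], [0, 3.07], [-2.55, 2.55]. Speed limits (rad/s): [2.22, 2.22, 2.57, 3.14, 3.14, 3.14].

INTERFACE

Orientations are given as [roll, pitch, yaw] about the fixed x, y, z axes, in that order (R = Rz(yaw) Ry(pitch) Rx(roll)).
In Python, from cell import manip gives the robot as it stands.
- The arm moves only by the tool step_arm, never from a script. Its argument "commands" is one flat list of numbers, 7 for each row, row after row: the shift along the tool's x, y, z in m, then the turn, a rotation vector about the tool's x, y, z in degrees, then the finger opening in m, from 0 to 0.094. A call has 1 to 5 rows; each row shifts and turns the commanded pose from where the row before left it, along the tool's axes as they then stand; what a row does not reach is not made up. A row lasts 1/8 s, in which the tool goes at most 62.5 mm and 10.7 degrees, less where a joint would pass 70% of its speed; a pose out of reach is approached as far as the arm can. A call with a gripper value outside its range is refused whole. The fingers move at their own pace and stop on an object; "squeeze" is the grip in N (left out, the last holds). Time passes only in rows, so rows that do not move let the fingers close. It gives the time, the measured TCP pose, the force and the opening at its end, in the units of the state.
- manip.read_state(): the state, without advancing time (a new reading comes with each control period).
- manip.camera(name): name is "side" or "top" or "wrist"; returns the picture (420x560x3 uint8, red, green, blue); there is no depth.
- manip.camera_model(name): a dict with "intrinsics" (3x3 intrinsics, pixels), "origin" and "orientation" of the camera in the world; the wrist camera has in their place "tool_from_camera" (4x4, takes a point from camera to tool coordinates, whose origin is the TCP and whose axes are the tool frame's). Camera axes: x right, y up, looking along -z (the intrinsics and any distortion apply to the point x, -y, -z); pixel columns grow to the right and rows downward; lengths in mm; the calibration is good to about 2 mm. A picture is of the moment at which its call begins: read the wrist's pose just before it. camera_model takes no time and is no camera call.
- manip.sign_off(): hands the job in, once; it reports no verdict.
Trained networks look in the newest picture that a camera, given by its name, has taken for a name from the list of things; names that differ only in an ending like _2 or _b are one class to them, and where a whole thing is asked for, a point or a joint stands for the part that bears it (a point fixed in the world has none). Each returns a list of dicts, best first, with "score" (0 to 1); they miss things now and then, are a little off and sometimes report something else, mostly with a low value. They report only what shows in the picture. A call takes as long as a camera call. They do not tell look-alikes from the thing itself.
- manip.find_in(thing, camera): "centre" ([row, column] in pixels, amid what is visible of it).
- manip.outline_of(thing, camera): "pixels" (420x560 bool, what is visible of it) and "centre" ([row, column] in pixels, amid what is visible of it).
The state is a dict: "clock": time; "joints": joint angles; "qd": joint speeds; "effort": joint torques, N m; "eef_pos": TCP position; "eef_rot": TCP orientation; "wrist_force": force on the tool from outside, world axes, zero at the start; "moment": the same for the moment, N m; "finger_gap": finger opening in mm.
Only numpy, scipy, OpenCV 4.12 (cv2) and the standard library are available. Lean on these libraries where they do the work, as an engineer would, in place of code of your own. Each camera call takes 0.05 s, during which the arm holds its last target. There are 200 camera calls.

TASK

Store the stripped hub's parts on the two holding posts: thread first the sprocket (boss up, as it lies), then the ball bearing, then the spacer tube onto the tall post with the square foot, each fully down on the one before, and put the hexagon nut on the short post with the round foot, down on its foot. The nut may go on at any time. Leave the red tin, the amber jar, the spanner and the screwdriver where they are.

Things in the scene. Friction and masses are not known exactly. Their poses are not given: they have to be found in the camera images.
- sprocket_mid (a point): Loose dark steel chain sprocket with a boss, lying with the boss up; 26 mm tall, about 0.25 kg. The lower 6 mm is a toothed disc 68 mm across the tooth tips (14 teeth), above it a round boss 38 mm in diameter reaches from 6 to 26 mm above the underside: grip it by the boss, above the disc. A 24 mm bore runs right through. This point is on the axis, 13 mm above the underside; z up.
- bearing_mid (a point): Loose steel ball bearing, a flat ring with a dark cage circle on top: 47 mm outside, 24 mm bore, 14 mm tall, about 0.11 kg. This point is its centre, 7 mm above the underside; z along the axis, up.
- tube_mid (a point): Loose plain aluminium spacer tube standing upright: 34 mm outside, 24 mm bore, 28 mm tall, about 0.06 kg. This point is its centre, 14 mm above the underside; z along the axis, up.
- nut_mid (a point): Loose steel hexagon nut lying flat: 36 mm across flats, 41.5 mm across corners, 18 mm tall, bore 24 mm across (smooth), about 0.09 kg. This point is its centre, 9 mm above the underside; z along the axis, up; two of its flats face its own +x and -x (others every 60 degrees).
- tall_post: Fixed holding post with a SQUARE blue foot, 90 x 90 mm and 10 mm thick; from its centre rises a vertical steel pin 16 mm in diameter whose top is 70 mm above the bench (60 mm above the foot), the last 8 mm tapering to 8 mm. Origin at the centre of the foot's underside, on the bench; z up along the pin; x and y along the foot's sides.
- short_post: Fixed holding post with a ROUND blue foot, 80 mm in diameter and 10 mm thick; from its centre rises a vertical steel pin 16 mm in diameter whose top is 40 mm above the bench (30 mm above the foot), the last 8 mm tapering to 8 mm. Origin at the centre of the foot's underside, on the bench; z up along the pin.
- tin_mid (a point): Loose bystander, to be left alone: closed red tin with a pale top, 60 mm in diameter, 45 mm tall, upright. This point is its centre, 22.5 mm up.
- jar_mid (a point): Loose bystander, to be left alone: amber glass jar with a black cap, 48 mm in diameter, 60 mm tall, upright. This point is its centre, 30 mm up.
- spanner: Loose bystander, to be left alone: steel spanner 150 mm long and about 10 mm thick, lying flat on the bench between the posts and the far row. Origin near its middle on the bench; x along its length.
- screwdriver: Loose bystander, to be left alone: screwdriver 180 mm long with a red handle 26 mm thick, lying on the bench on the robot's right. Origin near its middle on the bench; x along its length, handle to -x.
Things that resemble listed ones, but are neither listed nor needed, are in the scene too. Of the things that look like the part that bears tube_mid, the middle-sized one is meant.

How it is judged (in metres and radians):
On the way, in this order (a step that is already met when the one before it is completed fails the run):
1. the sprocket is down on the foot of the tall post, threaded on the pin (horizontal distance between sprocket_mid and tall_post below 0.008 m and z of sprocket_mid in the frame of tall_post between 0.019 and 0.027 m and angle between sprocket_mid's own z axis and vertical below 0.15 rad), for 0.2 s.
2. the bearing is down on the sprocket's boss, threaded on the tall pin (all of step 1 and horizontal distance between bearing_mid and tall_post below 0.008 m and z of bearing_mid in the frame of tall_post between 0.039 and 0.047 m and angle between bearing_mid's own z axis and vertical below 0.15 rad), for 0.2 s.
3. the spacer tube is down on the bearing, threaded on the tall pin (all of step 2 and horizontal distance between tube_mid and tall_post below 0.008 m and z of tube_mid in the frame of tall_post between 0.06 and 0.068 m and angle between tube_mid's own z axis and vertical below 0.15 rad), for 0.2 s.
At the end, for the whole second after the job is handed in: On the tall post, from the bottom: sprocket boss up on the foot, bearing, tube, each on the last; on the short post the nut on the foot. Each within 8 mm of its pin's axis, 4 mm of its seated height, upright within 0.15 rad, released, at rest (under 20 mm/s) (all of step 3 and horizontal distance between nut_mid and short_post below 0.008 m and z of nut_mid in the frame of short_post between 0.015 and 0.023 m and angle between nut_mid's own z axis and vertical below 0.15 rad and linear speed of each of sprocket, bearing, tube, nut below 0.02 m/s); the robot touches nothing.
It fails at once if the red tin is shifted by more than 30 mm (distance of tin_mid from where it was at the start of the episode above 0.03 m).
It fails at once if the amber jar is shifted by more than 30 mm (distance of jar_mid from where it was at the start of the episode above 0.03 m).
It fails at once if the spanner is shifted by more than 30 mm (distance of spanner from where it was at the start of the episode above 0.03 m).
It fails at once if the screwdriver is shifted by more than 30 mm (distance of screwdriver from where it was at the start of the episode above 0.03 m).
It also fails if it takes over 112 s, if anything falls off the work surface, if the arm or the gripper's body presses on something with over 40 N, if the wrist force passes 120 N, or if a joint passes its speed limit or range.

## Working session

There is one attempt and no reset: what is moved stays moved. The work goes in short steps, Python scripts to look and compute and a tool call to move; the robot and the scene stay as the last step left them, time stands still between calls to the robot, and variables do not carry over. Pictures are saved under pics/ and viewed, about 12 in all and at most 16, crops included, and the job is handed in when it is done.

Besides the shell and the picture viewer there is one more tool, called after "Request:" as name(argument=value, ...) on one line, values as JSON. step_arm: Moves the arm, as the interface text tells. Its arguments: {"type":"object","properties":{"commands":{"type":"array"},"squeeze":{"type":"number"}},"required":["commands"]}

```bash
ls; mkdir -p pics; python3 - <<'E'
from cell import manip
import cv2,numpy as np
print(manip.read_state()); print(manip.grip_depth)
for c in ("top","side","wrist"):
    im=manip.camera(c); cv2.imwrite(f"pics/{c}0.png",im[:,:,::-1]); print(c,manip.camera_model(c))
for n in ["sprocket_mid","bearing_mid","tube_mid","nut_mid","tall_post","short_post","tin_mid","jar_mid","spanner","screwdriver"]:
    for c in ("top",):
        print(n,c,[(np.round(d["centre"]).tolist(),round(d["score"],2)) for d in manip.find_in(n,c)])
E
```

```text
pics
{'clock': 0.0, 'joints': array([ 1.26940518e+00,  3.00483644e-01,  1.52158378e+00, -1.01150570e-05,
        1.32070475e+00, -6.65885260e-02]), 'qd': array([ 0.00072204, -0.00069444, -0.00111599, -0.00062237, -0.00059411,
       -0.00070879]), 'effort': array([ 7.55366855e-04, -5.31810880e+01, -3.52726257e+01,  7.07967393e-02,
        2.44877703e-02, -1.04334961e-04]), 'eef_pos': array([127.87823844, 534.65377368, 204.87830919]), 'eef_rot': array([ 3.0833102 ,  1.56961676, -1.8638789 ]), 'wrist_force': array([0.05309894, 0.76593163, 0.08253235]), 'moment': array([0.00894357, 0.00308421, 0.00499169]), 'finger_gap': 94.21507575185875}
18.8
top {'intrinsics': array([[526.5324242 ,   0.        , 283.9872549 ],
       [  0.        , 526.5324242 , 205.40006036],
       [  0.        ,   0.        ,   1.        ]]), 'origin': array([ 447.28078127,  -16.31552677, 1131.92168226]), 'orientation': array([ 0.09804418,  0.00413854, -1.58716729])}
side {'intrinsics': array([[391.72226195,   0.        , 274.26344004],
       [  0.        , 391.72226195, 212.5834247 ],
       [  0.        ,   0. 
[... 564 characters left out ...]
50771e-04,
        -1.35792838e+00],
       [ 0.00000000e+00,  0.00000000e+00,  0.00000000e+00,
         1.00000000e+00]])}
sprocket_mid top [([257.0, 271.0], 0.63), ([160.0, 223.0], 0.28)]
bearing_mid top [([150.0, 327.0], 0.7)]
tube_mid top [([137.0, 147.0], 0.88), ([180.0, 150.0], 0.7)]
nut_mid top [([174.0, 414.0], 0.67)]
tall_post top [([228.0, 199.0], 0.87), ([273.0, 459.0], 0.47), ([162.0, 223.0], 0.44)]
short_post top [([198.0, 278.0], 0.7), ([246.0, 352.0], 0.57)]
tin_mid top [([265.0, 129.0], 0.69), ([152.0, 325.0], 0.28)]
jar_mid top [([161.0, 223.0], 0.88), ([198.0, 281.0], 0.29)]
spanner top [([204.0, 281.0], 0.6), ([274.0, 459.0], 0.45)]
screwdriver top [([273.0, 460.0], 0.89)]
```

View pics/top0.png

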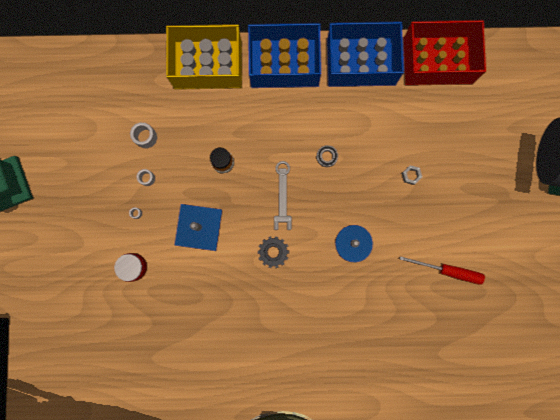

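View pics/side0.png

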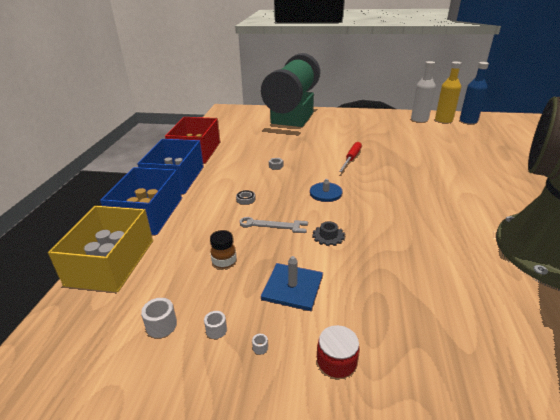

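The three tubes in the top view are at (row, col) (134,142), (177,145) and (213,135). The middle-sized one is at (177,145). The lone nut is at (175,413), the bearing at (156,327) and the sprocket at (252,273). The square foot is at (228,199) and the round foot at (244,354).

```bash
cat > h.py <<'E'
from cell import manip
import cv2,numpy as np
from scipy.spatial.transform import Rotation as R
def cam(c):
    m=manip.camera_model(c)
    if c!="wrist": return np.array(m["intrinsics"]),R.from_euler("xyz",m["orientation"]).as_matrix(),np.array(m["origin"])
    s=manip.read_state(); Rt=R.from_euler("xyz",s["eef_rot"]).as_matrix(); T=np.array(m["tool_from_camera"])
    return np.array(m["intrinsics"]),Rt@T[:3,:3],Rt@T[:3,3]+s["eef_pos"]
def world(C,rc,z):
    K,Rc,o=C; p=np.linalg.solve(K,[rc[1],rc[0],1]); d=Rc@(p*[1,-1,-1]); return o+d*(z-o[2])/d[2]
def pix(C,P):
    K,Rc,o=C; q=Rc.T@(np.asarray(P,float)-o)*[1,-1,-1]; u=K@(q/q[2]); return u[1],u[0]
def totool(d):  # world shift mm -> tool axes mm
    return R.from_euler("xyz",manip.read_state()["eef_rot"]).as_matrix().T@np.asarray(d,float)
def snap(c,name,crop=None,k=1):
    C=cam(c); im=manip.camera(c)
    if name:
        a=im[:,:,::-1]
        if crop: a=a[crop[0]:crop[1],crop[2]:crop[3]]
        cv2.imwrite(f"pics/{name}.png",cv2.resize(a,None,fx=k,fy=k,interpolation=cv2.INTER_CUBIC))
    return C,im
E
python3 - <<'E'
from h import *
C=cam("top")
np.set_printoptions(precision=1,suppress=True)
print(R.from_euler("xyz",manip.read_state()["eef_rot"]).as_matrix())
for n,rc,z in [("sprocket",(252,273),26),("bearing",(156,327),14),("tube",(177,145),28),("nut",(175,413),18),("tall",(228,199),10),("short",(244,354),10),("tin",(267,129),45),("jar",(157,220),60),("bigtube",(134,142),40),("small",(213,135),20)]:
    print(n,world(C,rc,z)[:2])
im=cv2.imread("pics/top0.png")[110:230,110:240]
cv2.imwrite("pics/tubes.png",cv2.resize(im,None,fx=4,fy=4))
E
```

```text
[[ 0.  -1.   0.2]
 [-0.   0.2  1. ]
 [-1.  -0.  -0. ]]
sprocket [458.5  11.1]
bearing [ 662.6 -107.8]
tube [621.4 280.1]
nut [ 617.5 -290.1]
tall [512.3 168.6]
short [ 472.8 -160.9]
tin [432.5 306.7]
jar [655.4 116.9]
bigtube [711.5 284.1]
small [545.8 302.8]
```

View pics/tubes.png

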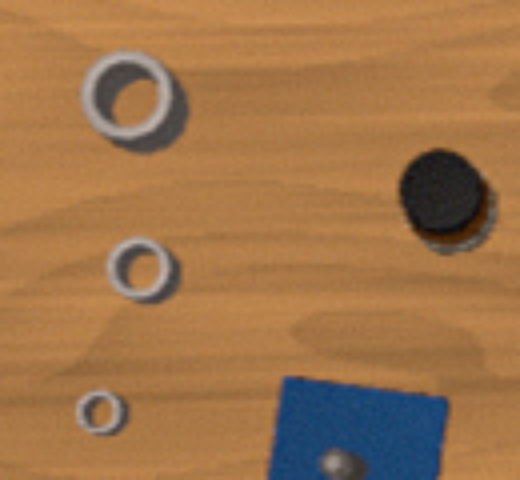

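The crop confirms it: of three tubes, the middle-sized one (about 16 px, 33 mm across) is at (177,145). Next I square the tool to the world axes and move toward the sprocket.

Request:
step_arm(commands=[0,0,0,-6.7,0,0,0.08,0,0,0,-6.7,0,0,0.08,0,-0.03,-0.048,0,0,0,0.08,0,-0.03,-0.048,0,0,0,0.08,0,-0.03,-0.048,0,0,0,0.08])

```text
clock: 1.27
eef_pos: [218.4, 389.3, 205.5]
eef_rot: [-0.939, 1.57, 0.631]
wrist_force: [0.2, 0.2, -0.0]
finger_gap: 79.9
```

Request:
step_arm(commands=[0,-0.03,-0.048,0,0,0,0.08,0,-0.03,-0.048,0,0,0,0.08,0,-0.03,-0.048,0,0,0,0.08,0,-0.03,-0.048,0,0,0,0.08,0,-0.03,-0.048,0,0,0,0.08])

```text
clock: 1.9
eef_pos: [368.3, 149.0, 205.8]
eef_rot: [-1.271, 1.57, 0.298]
wrist_force: [0.3, 0.4, -0.2]
finger_gap: 80.1
```

Request:
step_arm(commands=[0.02,-0.03,-0.048,0,0,0,0.08,0.02,-0.03,-0.048,0,0,0,0.08,0.02,-0.03,-0.044,0,0,0,0.08,0,0,0,0,0,0,0.08])

```text
clock: 2.4
eef_pos: [457.8, 8.3, 143.9]
eef_rot: [1.582, 1.568, -3.135]
wrist_force: [-0.3, 0.4, 0.1]
finger_gap: 79.9
```

```bash
python3 - <<'E'
from h import *
np.set_printoptions(precision=3,suppress=True)
s=manip.read_state(); print(s["eef_pos"],s["clock"],s["wrist_force"]); print(R.from_euler("xyz",s["eef_rot"]).as_matrix())
C,im=snap("wrist","w1")
for n in ["sprocket_mid"]:
    for d in manip.outline_of(n,"wrist"):
        m=d["pixels"].astype(np.uint8); c=d["centre"]; (x,y),r=cv2.minEnclosingCircle(cv2.findNonZero(m)); print(c,d["score"],(y,x,r),world(C,c,10),world(C,(y,x),6))
E
```

```text
[457.819   8.292 143.926] 2.4 [-0.265  0.373  0.146]
[[-0.003 -1.     0.005]
 [-0.     0.005  1.   ]
 [-1.     0.003 -0.   ]]
[188.5, 286.8] 0.84 (195.18919372558594, 286.0, 35.11278533935547) [448.767  10.547  10.   ] [456.393   9.784   6.   ]
[208.7, 114.8] 0.37 (209.78125, 113.609375, 42.884178161621094) [ 468.284 -159.011   10.   ] [ 470.528 -162.478    6.   ]
```

View pics/w1.png

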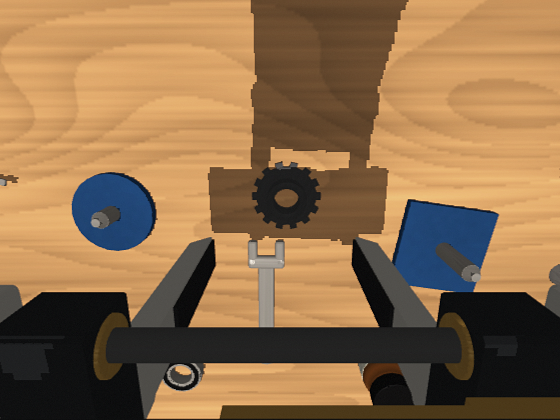

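In the wrist view the sprocket bore is at (197,286), the short pin's tip at (220,99), the tall pin's tip at (274,473) and the spanner at (260,266). I work out these positions and the post positions by colour.

```bash
cat >> h.py <<'E'
def feet(C,im):
    "fit blue feet: centroid of blue convex hull at z=10 -> {y-sign: xy}"
    h=cv2.cvtColor(im,cv2.COLOR_RGB2HSV); m=cv2.inRange(h,(100,120,30),(130,255,255))
    out=[]
    for c in cv2.findContours(m,cv2.RETR_EXTERNAL,cv2.CHAIN_APPROX_NONE)[0]:
        if cv2.contourArea(c)<800: continue
        hull=cv2.convexHull(c).reshape(-1,2); W=np.array([world(C,(p[1],p[0]),10)[:2] for p in hull],np.float32)
        M=cv2.moments(W.reshape(-1,1,2)); out.append((np.round([M["m10"]/M["m00"],M["m01"]/M["m00"]],1).tolist(),round(M["m00"]**.5,1)))
    return out
E
python3 - <<'E'
from h import *
np.set_printoptions(precision=1,suppress=True)
C=cam("wrist"); im=manip.camera("wrist")
print("boss bore",world(C,(197,286),26)," disc",world(C,(195.2,286),6))
print("short tip",world(C,(220,99),40),"tall tip",world(C,(273.5,473),70)); print(feet(C,im))
Ct=cam("top"); print("top",feet(Ct,manip.camera("top")))
im=cv2.imread("pics/w1.png"); cv2.imwrite("pics/w1c.png",cv2.resize(im[150:300,50:530],None,fx=1.66,fy=1.66,interpolation=cv2.INTER_CUBIC))
E
```

```text
boss bore [453.4  12.   26. ]  disc [456.5  12.2   6. ]
short tip [ 470.9 -157.3   40. ] tall tip [509.6 170.2  70. ]
[([510.2, 169.2], 89.0), ([471.9, -161.0], 71.2)]
top [([474.6, -159.9], 67.1), ([515.5, 171.2], 86.6), ([893.4, -19.3], 150.3), ([893.0, -197.1], 153.3)]
```

Request:
step_arm(commands=[0.045,0.001,0.004,0,0,0,0.07,0.045,0,0,0,0,0,0.07,0.035,0,0,0,0,0,0.07,0.01,0,0,0,0,0,0.07,0,0,0,0,0,0,0.03], squeeze=25)

```text
clock: 3.22
eef_pos: [456.7, 15.1, 11.2]
eef_rot: [-1.624, 1.57, -0.053]
wrist_force: [-0.0, -0.6, -0.1]
finger_gap: 63.5
```

Request:
step_arm(commands=[0,0,0,0,0,0,0.03,0,0,0,0,0,0,0.03,0,0,0,0,0,0,0.03,0,0,0,0,0,0,0.03])

```text
clock: 3.72
eef_pos: [457.1, 14.4, 11.4]
eef_rot: [-1.773, 1.569, -0.203]
wrist_force: [-1.7, -1.1, 9.5]
finger_gap: 38.1
```

Request:
step_arm(commands=[-0.02,0,0,0,0,0,0.03,-0.04,0,0,0,0,0,0.03,-0.04,0,0,0,0,0,0.03,0,0,0,0,0,0,0.03])

```text
clock: 4.22
eef_pos: [457.6, 14.6, 112.6]
eef_rot: [-1.591, 1.566, -0.021]
wrist_force: [-0.4, 0.5, -3.7]
finger_gap: 37.6
```

```bash
python3 - <<'E'
from h import *
np.set_printoptions(precision=1,suppress=True)
s=manip.read_state(); print(s["eef_pos"],s["wrist_force"],s["finger_gap"])
C,im=snap("wrist","w2"); print(feet(C,im))
u=s["eef_pos"][2]-11.4
print("expect disc px if at tcp:",pix(C,s["eef_pos"]*[1,1,0]+[0,0,u+6]))
for d in manip.outline_of("sprocket_mid","wrist"):
    c=d["centre"]; (x,y),r=cv2.minEnclosingCircle(cv2.findNonZero(d["pixels"].astype(np.uint8))); print(c,d["score"],(y,x,r),world(C,(y,x),u+6))
E
```

```text
[457.6  14.6 112.6] [-0.4  0.5 -3.7] 37.61718415091757
[([510.4, 168.1], 90.2), ([471.7, -160.6], 71.6)]
expect disc px if at tcp: (np.float64(248.99487514406098), np.float64(285.33512521544213))
[235.7, 283.9] 0.59 (245.8333282470703, 283.5, 54.835716247558594) [455.6  13.5 107.2]
```

View pics/w2.png

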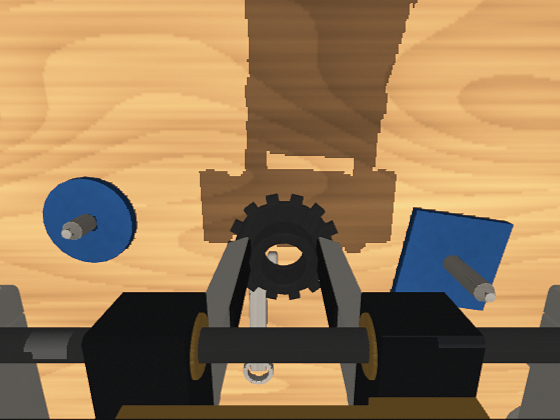

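The sprocket is held level, its disc centre at about (246,284), about 2 mm toward the base from the finger line. Now I move it over the tall post.

Request:
step_arm(commands=[0,-0.018,0.051,0,0,0,0.03,0,-0.018,0.052,0,0,0,0.03,0,-0.018,0.051,0,0,0,0.03,0,0,0,0,0,0,0.03,0,0,0,0,0,0,0.03])

```text
clock: 4.95
eef_pos: [509.7, 168.1, 108.7]
eef_rot: [1.875, 1.568, -2.838]
wrist_force: [-0.1, -0.6, -2.9]
finger_gap: 37.9
```

```bash
python3 - <<'E'
from h import *
np.set_printoptions(precision=1,suppress=True)
s=manip.read_state(); print(s["eef_pos"],s["wrist_force"],s["finger_gap"])
C,im=snap("wrist","w3",(150,350,180,420),3); print(feet(C,im))
print("tip px expected at (511,169,70):",pix(C,[511,169,70]))
Cs,im=snap("side","s3",(180,320,220,400),4)
E
```

```text
[509.7 168.1 108.7] [-0.1 -0.6 -2.9] 37.91164749929943
[([495.6, 170.4], 70.7)]
tip px expected at (511,169,70): (np.float64(232.27774298388942), np.float64(286.4332022250247))
```

View pics/w3.png

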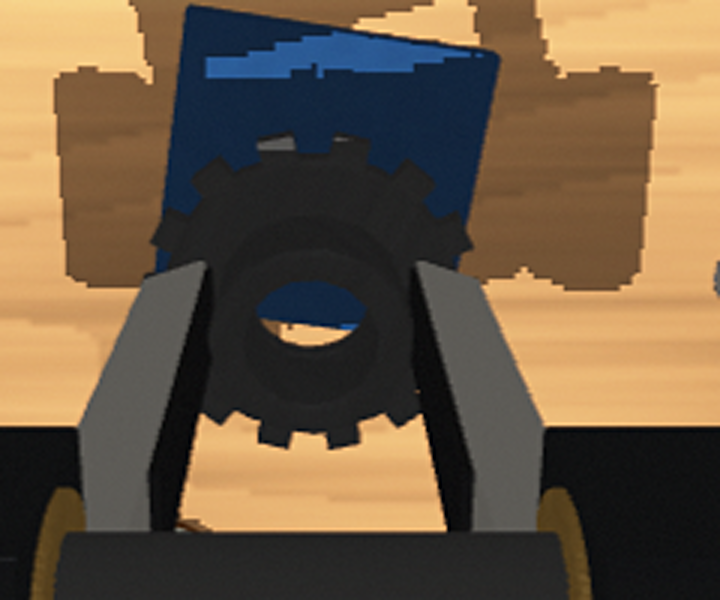

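```bash
python3 - <<'E'
from h import *
C=cam("wrist")
for z in (10,15,70): print(z,pix(C,[511,169,z]))
from h import *
im=cv2.imread("pics/w3.png"); 
E
```

```text
10 (np.float64(207.86749509266383), np.float64(286.4344353412501))
15 (np.float64(209.44516319168332), np.float64(286.48659316143596))
70 (np.float64(231.11588578183094), np.float64(287.2030288001211))
```

View pics/s3.png

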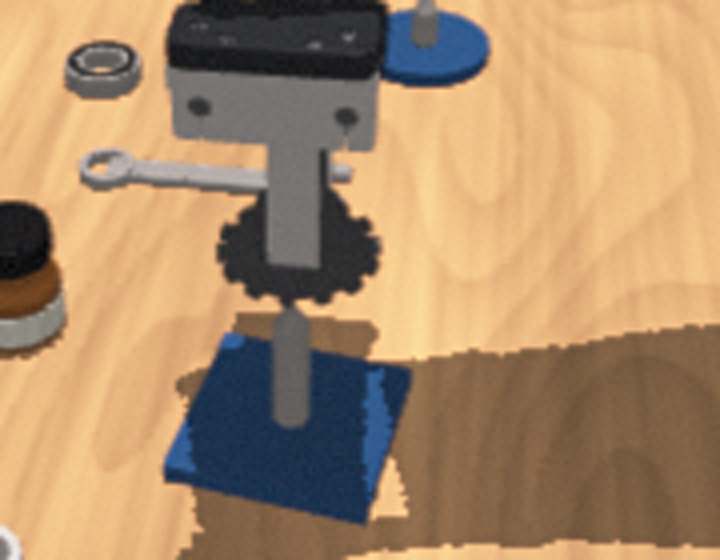

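```bash
python3 - <<'E'
from h import *
from scipy.optimize import least_squares
C=cam("wrist"); p=manip.read_state()["eef_pos"]; im=manip.camera("wrist"); print(p)
t=np.linspace(0,2*np.pi,200)
def ext(q):
    cx,cy,uz,tilt=q
    P=np.c_[34*np.cos(t),34*np.sin(t),0*t]; P=R.from_rotvec([0,tilt,0]).apply(P)+[cx,cy,uz]
    a=np.array([pix(C,x) for x in P]); return np.array([a[:,0].min(),a[:,0].max(),a[:,1].min(),a[:,1].max()])
obs=np.array([150+135/3,150+448/3,180+150/3,180+472/3])
print("obs",obs)
for tilt in (-.3,-.2,-.1,0,.1,.2,.3): 
    r=least_squares(lambda q:ext([*q,tilt])-obs,[p[0]-2,p[1],p[2]-5]); print(tilt,r.x,r.cost)
# boss top circle r=19: prediction for each tilt
E
```

```text
[510.11253175 167.49251818 109.62664651]
obs [195.         299.33333333 230.         337.33333333]
-0.3 [514.15531376 166.48488398  91.10520602] 1.4154001629121113
-0.2 [514.08843925 166.48343048  92.68159206] 0.41331319161121816
-0.1 [513.60815747 166.48389168  95.17724262] 0.08839359860431294
0 [512.74741098 166.48209659  98.44890556] 2.7541683815725273
0.1 [511.53755608 166.48215846 102.3518472 ] 11.967512073307025
0.2 [510.038176   166.48029223 106.66547278] 32.857175305123754
0.3 [508.33098975 166.4802295  111.10822858] 72.31765839963259
```

Request:
step_arm(commands=[0.02,0,0.002,0,0,0,0.03,0.02,0,0,0,0,0,0.03,0.015,0,0,0,0,0,0.03,0,0,0,0,0,0,0.03])

```text
clock: 5.6
eef_pos: [510.1, 170.0, 54.6]
eef_rot: [1.828, 1.569, -2.886]
wrist_force: [-0.2, 0.3, -2.9]
finger_gap: 38.1
```

```bash
python3 - <<'E'
from h import *
s=manip.read_state(); print(s["eef_pos"],s["wrist_force"],s["finger_gap"])
a=snap("side",None)[1][180:320,220:400]; b=snap("wrist",None)[1][180:320,200:380]
cv2.imwrite("pics/j4.png",cv2.resize(np.hstack([a,b])[:,:,::-1],None,fx=2.2,fy=2.2,interpolation=cv2.INTER_CUBIC))
E
```

```text
[510.14242608 169.98517163  54.64900577] [-0.20716635  0.29255654 -2.90176804] 38.12947817698996
```

View pics/j4.png

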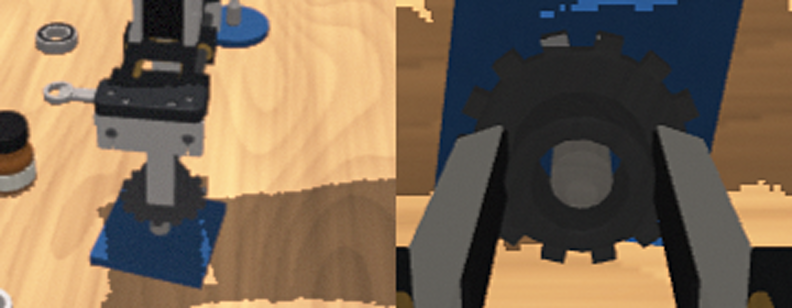

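The pin shows inside the bore, in the wrist half at about (580,175), so it is threaded. I lower the rest and release.

Request:
step_arm(commands=[0.015,0,0,0,0,0,0.03,0.01,0,0,0,0,0,0.03,0.005,0,0,0,0,0,0.03,0,0,0,0,0,0,0.03])

```text
clock: 6.2
eef_pos: [510.4, 170.5, 25.0]
eef_rot: [1.856, 1.57, -2.857]
wrist_force: [-0.4, 0.3, -2.9]
finger_gap: 37.8
```

Request:
step_arm(commands=[0.002,0,0,0,0,0,0.03,0,0,0,0,0,0,0.03])

```text
clock: 6.45
eef_pos: [510.7, 170.6, 23.6]
eef_rot: [-1.356, 1.571, 0.214]
wrist_force: [-0.0, -0.6, -3.7]
finger_gap: 38.0
```

Request:
step_arm(commands=[0.002,0,0,0,0,0,0.03,0,0,0,0,0,0,0.06,0,0,0,0,0,0,0.06,0,0,0,0,0,0,0.06])

```text
clock: 6.95
eef_pos: [510.7, 170.6, 21.6]
eef_rot: [-1.384, 1.57, 0.186]
wrist_force: [-0.2, 0.3, -0.4]
finger_gap: 59.8
```

Request:
step_arm(commands=[-0.02,0,0,0,0,0,0.07,-0.05,0,0,0,0,0,0.07,-0.05,0,0,0,0,0,0.07,-0.01,-0.025,-0.046,0,0,0,0.07,0,-0.025,-0.046,0,0,0,0.07])

```text
clock: 7.58
eef_pos: [561.5, 77.7, 153.1]
eef_rot: [-1.505, 1.568, 0.066]
wrist_force: [1.3, -0.0, -0.2]
finger_gap: 69.8
```

Request:
step_arm(commands=[0,-0.025,-0.046,0,0,0,0.07,0,-0.025,-0.046,0,0,0,0.07,0,-0.025,-0.046,0,0,0,0.07,0,-0.025,-0.046,0,0,0,0.07,0,0,0,0,0,0,0.07])

```text
clock: 8.2
eef_pos: [660.8, -108.7, 150.6]
eef_rot: [1.932, 1.57, -2.785]
wrist_force: [0.0, -0.1, -0.2]
finger_gap: 70.1
```

```bash
cat >> h.py <<'E'
def ringfit(C,m,r0,H):
    "fit upright cylinder of radius r0, height H standing at z=0 to mask: minimise silhouette box mismatch"
    from scipy.optimize import least_squares
    t=np.linspace(0,2*np.pi,60,endpoint=False)
    ys,xs=np.nonzero(m); obs=np.array([ys.min(),ys.max(),xs.min(),xs.max()],float)
    def ext(q):
        a=np.array([pix(C,[q[0]+r0*np.cos(k),q[1]+r0*np.sin(k),z]) for z in (0,H) for k in t]); return np.array([a[:,0].min(),a[:,0].max(),a[:,1].min(),a[:,1].max()])
    g=world(C,[(obs[0]+obs[1])/2,(obs[2]+obs[3])/2],H/2)[:2]
    r=least_squares(lambda q:ext(q)-obs,g); return r.x,r.fun
E
python3 - <<'E'
from h import *
np.set_printoptions(precision=2,suppress=True)
s=manip.read_state(); print(s["eef_pos"],s["wrist_force"],s["clock"]);print(R.from_euler("xyz",s["eef_rot"]).as_matrix())
a=snap("side","s5",(180,320,220,400),2)
C,im=snap("wrist","w5")
for d in manip.outline_of("bearing_mid","wrist"): print(d["score"],d["centre"],world(C,d["centre"],12),ringfit(C,d["pixels"],23.5,14))
im=cv2.imread("pics/w5.png"); b=cv2.imread("pics/s5.png"); b=cv2.copyMakeBorder(b,0,420-280,0,0,cv2.BORDER_CONSTANT); b=b[:,:240+0] 
cv2.imwrite("pics/j5.png",np.hstack([im,b])[:600,:800])
E
```

```text
[ 660.83 -108.72  150.61] [ 0.04 -0.11 -0.17] 8.2
[[-0. -1.  0.]
 [-0.  0.  1.]
 [-1.  0. -0.]]
0.88 [207.8, 287.6] [ 672.32 -103.68   12.  ] (array([ 662.44, -109.72]), array([-1.29,  1.39, -1.33,  1.33]))
```

View pics/j5.png

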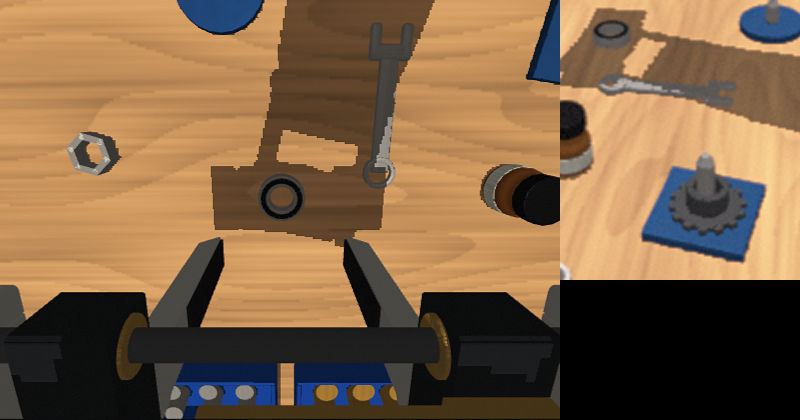

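Sprocket is seated on the tall post. In the wrist view the bearing is at (197,281), with the spanner's ring at (172,378), clear of the fingers. Going down on the bearing.

Request:
step_arm(commands=[0.05,-0.001,-0.001,0,0,0,0.07,0.05,0,0,0,0,0,0.07,0.035,0,0,0,0,0,0.07,0.011,0,0,0,0,0,0.07,0,0,0,0,0,0,0.035])

```text
clock: 8.98
eef_pos: [661.5, -106.0, 6.2]
eef_rot: [-1.827, 1.57, -0.256]
wrist_force: [-0.7, -0.4, 0.8]
finger_gap: 63.4
```

Request:
step_arm(commands=[0,0,0,0,0,0,0.035,0,0,0,0,0,0,0.035,0,0,0,0,0,0,0.035])

```text
clock: 9.35
eef_pos: [662.1, -106.7, 7.2]
eef_rot: [-1.779, 1.568, -0.209]
wrist_force: [-1.5, 0.3, 7.6]
finger_gap: 45.3
```

Request:
step_arm(commands=[-0.02,0,0,0,0,0,0.035,-0.05,0,0,0,0,0,0.035,-0.04,0,0,0,0,0,0.035,0,0,0,0,0,0,0.035])

```text
clock: 9.85
eef_pos: [662.9, -106.9, 120.6]
eef_rot: [-1.784, 1.564, -0.214]
wrist_force: [0.2, 1.0, -1.1]
finger_gap: 45.3
```

```bash
python3 - <<'E'
from h import *
s=manip.read_state(); print(s["eef_pos"],s["wrist_force"],s["finger_gap"])
C,im=snap("wrist","w6",(180,320,190,380),3)
p=s["eef_pos"]; t=np.linspace(0,2*np.pi,60)
for z in (-3,11):
    a=np.array([pix(C,p+[23.5*np.cos(k),23.5*np.sin(k),z]) for k in t]); print(z,a.min(0),a.max(0))
E
```

```text
[ 662.90766125 -106.92249084  120.61587236] [ 0.20488981  1.01845695 -1.12607047] 45.27257661354629
-3 [212.89935522 245.86985986] [285.94182389 324.88459276]
11 [220.61766021 243.09383319] [298.31451802 327.91034837]
```

View pics/w6.png

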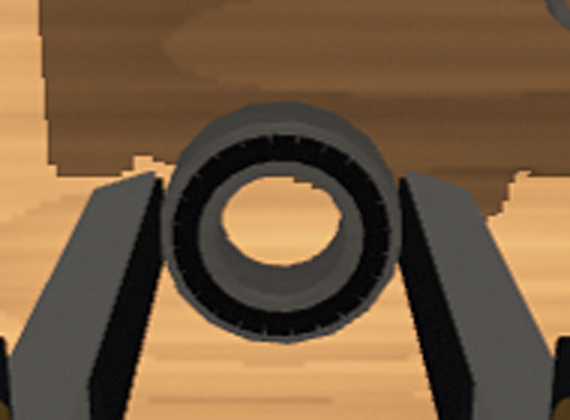

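The bearing is held level and centred, its outer ring spanning rows 213–294 and columns 244–324. I carry it to the tall post.

Request:
step_arm(commands=[0,0.025,0.046,0,0,0,0.035,0,0.025,0.046,0,0,0,0.035,0,0.025,0.046,0,0,0,0.035,0,0.025,0.046,0,0,0,0.035,0,0.025,0.046,0,0,0,0.035])

```text
clock: 10.52
eef_pos: [535.0, 124.8, 114.6]
eef_rot: [1.709, 1.569, -3.004]
wrist_force: [0.8, 0.0, 0.2]
finger_gap: 45.6
```

Request:
step_arm(commands=[0,0.025,0.046,0,0,0,0.035,0,0,0,0,0,0,0.035,0,0,0,0,0,0,0.035])

```text
clock: 10.9
eef_pos: [511.4, 169.2, 115.0]
eef_rot: [1.971, 1.57, -2.742]
wrist_force: [0.2, -0.4, -1.5]
finger_gap: 45.0
```

Request:
step_arm(commands=[0.025,0,0,0,0,0,0.035,0.02,0,0,0,0,0,0.035,0.01,0,0,0,0,0,0.035,0.005,0,0,0,0,0,0.035,0,0,0,0,0,0,0.035])

```text
clock: 11.52
eef_pos: [511.8, 169.3, 55.6]
eef_rot: [-1.701, 1.571, -0.131]
wrist_force: [0.8, -0.1, -0.9]
finger_gap: 45.6
```

Request:
step_arm(commands=[0.008,0,0,0,0,0,0.035,0,0,0,0,0,0,0.035])

```text
clock: 11.78
eef_pos: [511.4, 169.5, 47.1]
eef_rot: [1.843, 1.57, -2.87]
wrist_force: [0.7, 0.4, -1.1]
finger_gap: 45.2
```

Request:
step_arm(commands=[0.003,0,0,0,0,0,0.035,0,0,0,0,0,0,0.065,0,0,0,0,0,0,0.065,0,0,0,0,0,0,0.065])

```text
clock: 12.28
eef_pos: [511.7, 169.6, 44.6]
eef_rot: [-1.357, 1.57, 0.213]
wrist_force: [0.4, 0.3, -0.1]
finger_gap: 65.0
```

Request:
step_arm(commands=[-0.02,0,0,0,0,0,0.065,-0.04,0,0,0,0,0,0.065,-0.045,0,0,0,0,0,0.065,0,-0.036,0.036,0,0,0,0.065,0,-0.036,0.036,0,0,0,0.065])

```text
clock: 12.9
eef_pos: [584.9, 242.4, 150.8]
eef_rot: [-1.251, 1.569, 0.318]
wrist_force: [0.3, 0.1, 0.1]
finger_gap: 65.0
```

Request:
step_arm(commands=[0,-0.035,0.036,0,0,0,0.065,0,0,0,0,0,0,0.065])

```text
clock: 13.15
eef_pos: [619.4, 279.2, 147.7]
eef_rot: [1.872, 1.569, -2.84]
wrist_force: [-0.7, -1.1, -0.4]
finger_gap: 64.9
```

```bash
python3 - <<'E'
from h import *
np.set_printoptions(precision=2,suppress=True)
s=manip.read_state(); print(s["eef_pos"],s["wrist_force"],s["clock"]);print(R.from_euler("xyz",s["eef_rot"]).as_matrix())
snap("side","s7",(180,320,220,400),2)
C,im=snap("wrist","w7"); print(feet(C,im))
for d in manip.outline_of("tube_mid","wrist"): print(d["score"],d["centre"],d["pixels"].sum(),ringfit(C,d["pixels"],17,28))
im=cv2.imread("pics/w7.png"); b=cv2.imread("pics/s7.png"); b=cv2.copyMakeBorder(b,0,420-280,0,0,cv2.BORDER_CONSTANT); b=b[:,:240+0] 
cv2.imwrite("pics/j7.png",np.hstack([im,b])[:600,:800])
E
```

```text
[619.41 279.19 147.7 ] [-0.67 -1.12 -0.37] 13.15
[[-0. -1. -0.]
 [-0. -0.  1.]
 [-1.  0. -0.]]
[([513.0, 170.2], 89.6)]
0.72 [207.4, 283.1] 726 (array([620.76, 280.22]), array([-1.39,  1.39, -1.12,  1.12]))
0.7 [294.2, 291.6] 2152 (array([716.02, 284.55]), array([ 8.29, -8.4 ,  7.24, -7.24]))
0.55 [123.8, 321.9] 340 (array([545.37, 302.02]), array([-7.18,  7.84, -7.07,  6.47]))
```

View pics/j7.png

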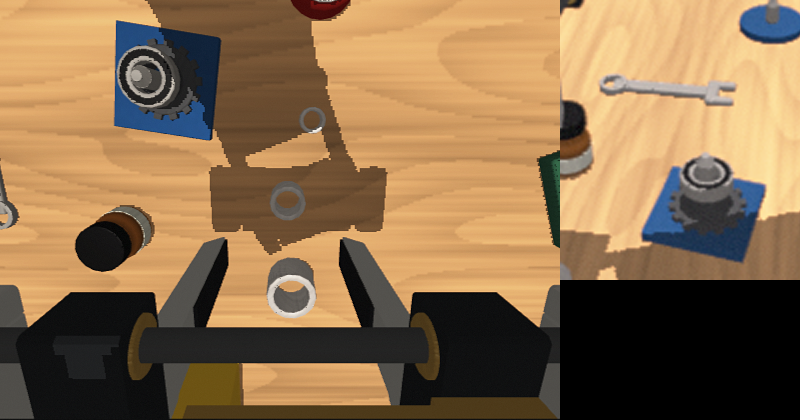

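The bearing is seated on the sprocket. The middle tube is at (201,287) in the wrist view, between the small one (120,313) and the large one (288,291). Its fit to a 34 mm cylinder leaves 1.4 px. Gripping it.

Request:
step_arm(commands=[0.05,-0.001,0.001,0,0,0,0.06,0.05,0,0,0,0,0,0.06,0.03,0,0,0,0,0,0.06,0.01,0,0,0,0,0,0.06,0,0,0,0,0,0,0.025])

```text
clock: 13.92
eef_pos: [619.9, 278.2, 10.4]
eef_rot: [-1.253, 1.57, 0.316]
wrist_force: [-0.7, 0.4, -0.2]
finger_gap: 53.0
```

Request:
step_arm(commands=[0,0,0,0,0,0,0.025,0,0,0,0,0,0,0.025,0,0,0,0,0,0,0.025,0,0,0,0,0,0,0.025])

```text
clock: 14.42
eef_pos: [620.3, 278.7, 10.9]
eef_rot: [-1.21, 1.569, 0.36]
wrist_force: [-1.1, -0.7, 6.9]
finger_gap: 33.6
```

Request:
step_arm(commands=[-0.02,0,0,0,0,0,0.025,-0.05,0,0,0,0,0,0.025,-0.04,0,0,0,0,0,0.025,0,0,0,0,0,0,0.025])

```text
clock: 14.92
eef_pos: [621.2, 279.0, 124.6]
eef_rot: [-1.209, 1.564, 0.361]
wrist_force: [0.2, -0.3, -0.7]
finger_gap: 33.8
```

```bash
python3 - <<'E'
from h import *
s=manip.read_state(); print(s["eef_pos"],s["wrist_force"],s["finger_gap"])
C,im=snap("wrist","w8",(180,320,190,380),3)
p=s["eef_pos"]; t=np.linspace(0,2*np.pi,60)
for z in (-9,19):
    a=np.array([pix(C,p+[17*np.cos(k),17*np.sin(k),z]) for k in t]); print(z,(a.min(0)-[180,190])*3,(a.max(0)-[180,190])*3)
E
```

```text
[621.16625397 279.03019912 124.60880037] [ 0.17355855 -0.278211   -0.72496435] 33.75468176305956
-9 [120.91471553 202.48849294] [275.40661164 369.03521751]
19 [172.2679392 191.0821945] [347.16762754 383.15197742]
```

View pics/w8.png

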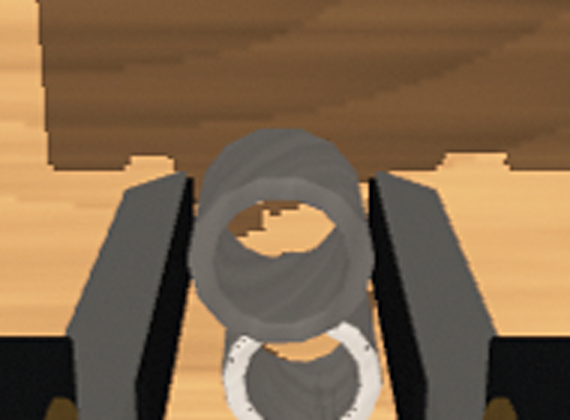

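Request:
step_arm(commands=[0,0.037,-0.037,0,0,0,0.025,0,0.037,-0.036,0,0,0,0.025,0,0.036,-0.036,0,0,0,0.025,0,0,0,0,0,0,0.025,0,0,0,0,0,0,0.025])

```text
clock: 15.6
eef_pos: [509.9, 169.7, 119.3]
eef_rot: [1.321, 1.571, 2.891]
wrist_force: [0.0, 0.7, -1.0]
finger_gap: 34.1
```

Request:
step_arm(commands=[0.015,0,0,0,0,0,0.025,0.01,0,0,0,0,0,0.025,0,0,0,0,0,0,0.025])

```text
clock: 15.98
eef_pos: [509.1, 169.6, 92.9]
eef_rot: [1.833, 1.568, -2.88]
wrist_force: [-0.2, 0.6, -0.4]
finger_gap: 33.9
```

Request:
step_arm(commands=[0.01,-0.002,0,0,0,0,0.025,0.01,0,0,0,0,0,0.025,0.007,0,0,0,0,0,0.025,0,0,0,0,0,0,0.025])

```text
clock: 16.48
eef_pos: [511.3, 169.4, 66.8]
eef_rot: [1.83, 1.57, -2.884]
wrist_force: [0.5, 0.2, -1.1]
finger_gap: 33.5
```

Request:
step_arm(commands=[0.003,0,0,0,0,0,0.025,0,0,0,0,0,0,0.025])

```text
clock: 16.73
eef_pos: [511.6, 169.6, 64.5]
eef_rot: [-1.318, 1.571, 0.252]
wrist_force: [0.6, 0.7, -0.8]
finger_gap: 33.5
```

Request:
step_arm(commands=[0.003,0,0,0,0,0,0.025,0,0,0,0,0,0,0.055,0,0,0,0,0,0,0.055,0,0,0,0,0,0,0.055])

```text
clock: 17.23
eef_pos: [511.7, 169.6, 61.6]
eef_rot: [-1.317, 1.571, 0.253]
wrist_force: [0.7, 0.6, -0.4]
finger_gap: 54.9
```

Request:
step_arm(commands=[-0.02,0,0,0,0,0,0.07,-0.04,0,0,0,0,0,0.07,-0.03,0,0,0,0,0,0.07,0,-0.0115,-0.051,0,0,0,0.07,0,-0.0115,-0.051,0,0,0,0.07])

```text
clock: 17.85
eef_pos: [534.8, 66.6, 152.0]
eef_rot: [-1.542, 1.57, 0.029]
wrist_force: [0.3, 0.0, 0.2]
finger_gap: 70.1
```

Request:
step_arm(commands=[0,-0.0115,-0.051,0,0,0,0.07,0,-0.0115,-0.051,0,0,0,0.07,0,-0.0115,-0.051,0,0,0,0.07,0,-0.0115,-0.051,0,0,0,0.07,0,-0.0115,-0.051,0,0,0,0.07])

```text
clock: 18.48
eef_pos: [592.0, -189.3, 151.6]
eef_rot: [-1.84, 1.571, -0.27]
wrist_force: [0.1, -0.3, 0.7]
finger_gap: 70.0
```

Request:
step_arm(commands=[0,-0.0115,-0.051,0,0,0,0.07,0,-0.0115,-0.051,0,0,0,0.07,0,0,0,0,0,0,0.07,0,0,0,0,0,0,0.07])

```text
clock: 18.98
eef_pos: [614.6, -289.1, 151.2]
eef_rot: [0.852, 1.57, 2.422]
wrist_force: [-0.1, 0.2, 0.6]
finger_gap: 70.0
```

```bash
python3 - <<'E'
from h import *
from scipy.optimize import minimize
np.set_printoptions(precision=2,suppress=True)
s=manip.read_state(); print(s["eef_pos"],s["wrist_force"],s["clock"]);print(R.from_euler("xyz",s["eef_rot"]).as_matrix())
snap("side","s9",(180,320,220,400),2)
C,im=snap("wrist","w9"); print(feet(C,im))
for d in manip.outline_of("nut_mid","wrist"):
    print(d["score"],d["centre"],d["pixels"].sum()); m=d["pixels"].astype(np.uint8)
    if d["score"]<.4: continue
    m=cv2.drawContours(m*0,[cv2.convexHull(cv2.findNonZero(m))],-1,1,-1)
    def model(q):
        P=[pix(C,[q[0]+20.8*np.cos(q[2]+np.pi/6+k*np.pi/3),q[1]+20.8*np.sin(q[2]+np.pi/6+k*np.pi/3),z]) for z in (0,18) for k in range(6)]
        h=cv2.convexHull(np.float32([[b,a] for a,b in P])); z=np.zeros_like(m); cv2.fillConvexPoly(z,np.int32(np.round(h*16)),1,shift=4); return z
    g=world(C,d["centre"],9)
    best=min((minimize(lambda q:-(lambda z:(z&m).sum()/(z|m).sum())(model(q)),[g[0],g[1],a],method="Nelder-Mead",options=dict(initial_simplex=[[g[0],g[1],a],[g[0]+4,g[1],a],[g[0],g[1]+4,a],[g[0],g[1],a+.2]])) for a in np.radians([-24,-12,0,12,24])),key=lambda r:r.fun)
    print(best.x,np.degrees(best.x[2]),best.fun)
im=cv2.imread("pics/w9.png"); b=cv2.imread("pics/s9.png"); b=cv2.copyMakeBorder(b,0,420-280,0,0,cv2.BORDER_CONSTANT); b=b[:,:240+0] 
cv2.imwrite("pics/j9.png",np.hstack([im,b])[:600,:800])
E
```

```text
[ 614.56 -289.1   151.16] [-0.08  0.21  0.55] 18.975
[[-0. -1.  0.]
 [ 0.  0.  1.]
 [-1.  0.  0.]]
[([845.3, -214.1], 78.4), ([475.5, -163.9], 68.6)]
0.96 [204.7, 279.1] 886
[ 617.62 -291.02    0.76] 43.592599420535315 -0.974981046247157
```

View pics/j9.png

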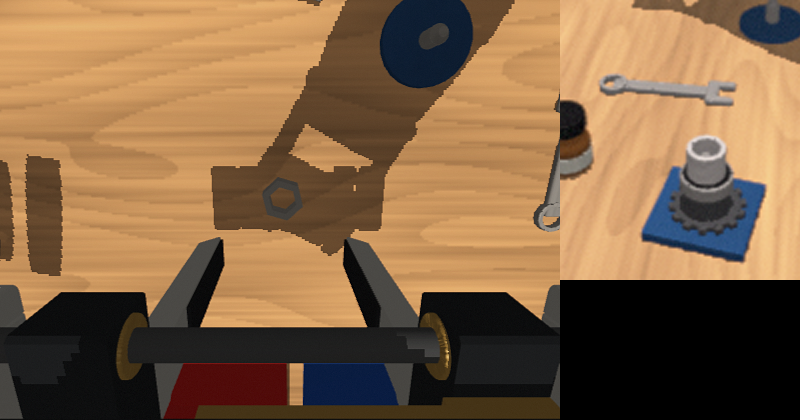

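The tube is seated and the whole stack stands upright. The nut is at (198,282), fitted at (618,−291) with a flat normal at 104°. I turn the jaws 13.6° and grip it.

Request:
step_arm(commands=[0.04,-0.003,-0.002,0,0,0,0.065,0.04,0,0,-6.8,0,0,0.065,0.04,0,0,-6.8,0,0,0.065,0.02,0,0,0,0,0,0.065,0.008,0,0,0,0,0,0.065])

```text
clock: 19.75
eef_pos: [617.8, -291.1, 3.2]
eef_rot: [0.83, 1.57, 2.636]
wrist_force: [0.6, -0.8, -0.4]
finger_gap: 65.2
```

Request:
step_arm(commands=[0,0,0,0,0,0,0.065,0,0,0,0,0,0,0.025,0,0,0,0,0,0,0.025,0,0,0,0,0,0,0.025,0,0,0,0,0,0,0.025])

```text
clock: 20.38
eef_pos: [617.8, -291.6, 3.9]
eef_rot: [-2.137, 1.57, -0.33]
wrist_force: [-0.7, 0.9, 2.4]
finger_gap: 35.8
```

Request:
step_arm(commands=[-0.02,0,0,0,0,0,0.025,-0.03,0,0,0,0,0,0.025,-0.03,0,0,0,0,0,0.025,0,0,0,0,0,0,0.025])

```text
clock: 20.88
eef_pos: [618.9, -292.2, 87.1]
eef_rot: [-2.31, 1.566, -0.503]
wrist_force: [0.2, -0.8, -0.7]
finger_gap: 35.4
```

```bash
python3 - <<'E'
from h import *
np.set_printoptions(precision=3,suppress=True)
s=manip.read_state(); print(s["eef_pos"],s["wrist_force"],s["finger_gap"]);print(R.from_euler("xyz",s["eef_rot"]).as_matrix())
C,im=snap("wrist","w10",(180,320,190,380),3)
p=s["eef_pos"]
for z in (11,): print((np.array(pix(C,p+[0,0,z]))-[180,190])*3)
E
```

```text
[ 618.862 -292.193   87.107] [ 0.153 -0.797 -0.735] 35.38883453717268
[[ 0.005 -0.972 -0.234]
 [-0.003 -0.234  0.972]
 [-1.    -0.004 -0.004]]
[243.65 285.38]
```

View pics/w10.png

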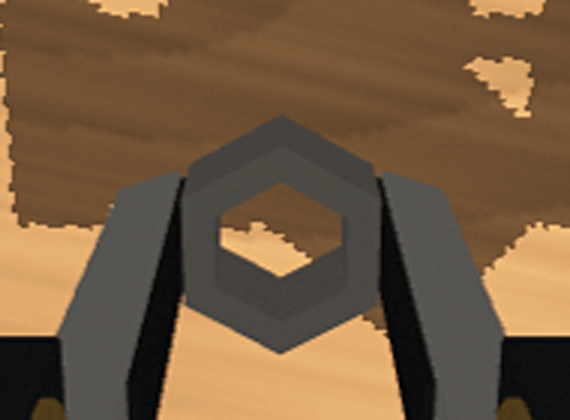

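The nut is gripped on its flats (35.8 mm) and centred. I carry it to the short post.

Request:
step_arm(commands=[0,0.028,0.0405,0,0,0,0.025,0,0.028,0.0405,0,0,0,0.025,0,0.028,0.0405,0,0,0,0.025,0,0.028,0.0405,0,0,0,0.025,0,0,0,0,0,0,0.025])

```text
clock: 21.55
eef_pos: [468.5, -158.4, 82.6]
eef_rot: [0.919, 1.568, 2.727]
wrist_force: [0.3, -0.4, -0.2]
finger_gap: 36.3
```

Request:
step_arm(commands=[0.02,0,0,0,0,0,0.025,0,0,0,0,0,0,0.025])

```text
clock: 21.8
eef_pos: [470.4, -160.3, 62.1]
eef_rot: [0.941, 1.568, 2.748]
wrist_force: [0.8, 0.1, -1.3]
finger_gap: 35.7
```

```bash
python3 - <<'E'
from h import *
np.set_printoptions(precision=3,suppress=True)
s=manip.read_state(); print(s["eef_pos"],s["wrist_force"],s["finger_gap"])
C,im=snap("wrist","w11",(150,330,180,390),2.8)
print("short tip@(472,-160,40) px in crop",(np.array(pix(C,[472,-160,40]))-[150,180])*2.8,"nut top centre",(np.array(pix(C,s["eef_pos"]+[0,0,14]))-[150,180])*2.8, "nut bottom",(np.array(pix(C,s["eef_pos"]-[0,0,4]))-[150,180])*2.8)
h=cv2.cvtColor(im,cv2.COLOR_RGB2HSV); m=cv2.inRange(h,(100,120,20),(130,255,255)); m[:, :150]=0
# circle fit of visible foot rim (upper side) at z=10
ys,xs=np.nonzero(m); top=[(ys[xs==c].min(),c) for c in np.unique(xs) if (xs==c).sum()>3]
W=np.array([world(C,p,10)[:2] for p in top]); 
from scipy.optimize import least_squares
r=least_squares(lambda q:np.hypot(*(W-q).T)-40,[472,-160],loss="soft_l1"); print(r.x,np.abs(r.fun).mean())
E
```

```text
[ 470.358 -160.268   62.08 ] [ 0.825  0.083 -1.302] 35.692714723425055
short tip@(472,-160,40) px in crop [257.081 292.974] nut top centre [317.663 294.755] nut bottom [281.155 294.081]
[ 472.74  -162.769] 0.43780498637441195
```

View pics/w11.png

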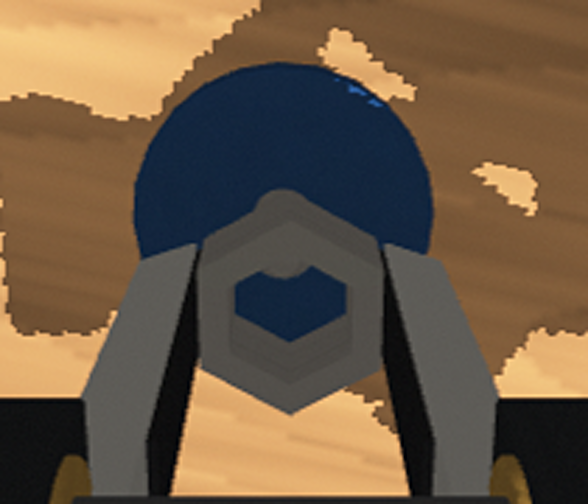

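The pin's base shows at (205,284) in the crop and its tip at about (264,284), seen through the bore. The pin is roughly 2–3 mm beyond the nut's centre, so I correct that and lower.

Request:
step_arm(commands=[0.01,-0.0022,-0.0016,0,0,0,0.025,0.015,0,0,0,0,0,0.025,0.012,0,0,0,0,0,0.025,0.006,0,0,0,0,0,0.025,0,0,0,0,0,0,0.025])

```text
clock: 22.48
eef_pos: [473.2, -161.3, 20.0]
eef_rot: [0.919, 1.57, 2.726]
wrist_force: [0.6, -0.3, -1.0]
finger_gap: 35.8
```

Request:
step_arm(commands=[0.003,0,0,0,0,0,0.025,0,0,0,0,0,0,0.025])

```text
clock: 22.72
eef_pos: [473.4, -161.4, 17.5]
eef_rot: [-2.264, 1.571, -0.457]
wrist_force: [-0.2, -0.2, -1.0]
finger_gap: 35.7
```

Request:
step_arm(commands=[0.003,0,0,0,0,0,0.025,0,0,0,0,0,0,0.055,0,0,0,0,0,0,0.055,0,0,0,0,0,0,0.055])

```text
clock: 23.22
eef_pos: [473.5, -161.4, 14.6]
eef_rot: [-2.108, 1.571, -0.301]
wrist_force: [-0.1, 0.2, 0.4]
finger_gap: 55.0
```

Request:
step_arm(commands=[-0.02,0,0,0,0,0,0.06,-0.05,0,0,0,0,0,0.06,-0.06,0,0,0,0,0,0.06,-0.03,0,0,0,0,0,0.06,0,0,0,0,0,0,0.06])

```text
clock: 23.85
eef_pos: [474.2, -161.6, 176.5]
eef_rot: [-2.204, 1.567, -0.396]
wrist_force: [0.6, 0.0, -0.6]
finger_gap: 60.1
```

```bash
python3 - <<'E'
from h import *
s=manip.read_state(); print(s["eef_pos"],s["wrist_force"],s["finger_gap"],s["clock"])
a=snap("side",None)[1][160:320,215:395]; b=snap("wrist",None)[1][100:260,190:370]
cv2.imwrite("pics/j12.png",cv2.resize(np.hstack([a,b])[:,:,::-1],None,fx=2.2,fy=2.2,interpolation=cv2.INTER_CUBIC))
E
```

```text
[ 474.19153697 -161.64799645  176.50401957] [ 0.64897819  0.02257605 -0.57053314] 60.07525136848974 23.85
```

View pics/j12.png

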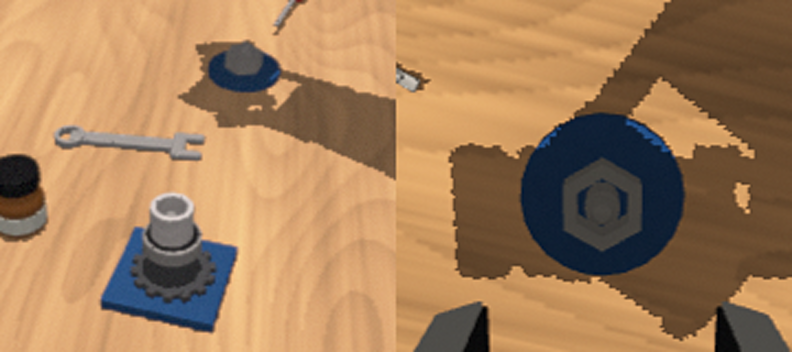

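Both views agree: the sprocket, bearing and tube are stacked upright on the tall post, and the nut lies flat on the round foot with the pin through it. The gripper is clear.

```bash
python3 -c "
from cell import manip
print(manip.sign_off())"
```

```text
the job is handed in; nothing more can be done
None
```

I threaded the sprocket, then the bearing, then the middle-sized spacer tube onto the tall post, and put the nut on the short post. I handed the job in at about 24 s of robot time.

- **Last pictures:** the side and wrist views show the stack upright, each part down on the one before. The nut lies flat on its foot with the pin through its bore.
- **Robot:** the gripper is open and clear. No wrist force I read while placing the parts went above about 4 N.
- **Bystanders:** no move went close to the tin, jar, spanner or screwdriver, and those in the views looked unmoved. I did not measure their positions again.
- **Disagreements:** the top camera placed things 2–5 mm off from the wrist camera, so I used the wrist values. The bearing's grip read 45.3 mm instead of 47 mm, with only its top 7 mm between the fingers, and a fit suggested a slight sprocket tilt in the grip. Both parts still seated level.

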